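# Find the adapter that passes the plug gauge

### The job

Two of the three blue tube adapters are narrowed inside and do not show it. Take the steel plug gauge from its grey stand and, pressing only lightly (under 15 N), try it in the adapters where they stand until you find the one that takes it fully home, head down on the rim. Leave the gauge in that adapter and set the two together gently, upright, into the steel tray; the other two adapters stay standing in their nests and nothing else is disturbed.

Things in the scene. Friction and masses are not known exactly. Their poses are not given: they have to be found in the camera images.
- gauge: Plug gauge, loose, 0.05 kg, at the start upright in the grey stand, head on its top. Steel pin 18.4 mm across, 44 mm long, tapering to 15.6 mm in the last 4 mm at the foot; round dark knurled head above it, 24 mm across, 18 mm tall, green top. Origin: centre of the pin's foot; z up through the head (its underside at 44 mm). Fully home, the head is on the rim and this origin 16 mm above the adapter's.
- adapter_a: Tube adapter: upright blue metal cylinder, 40 mm across, 60 mm tall, 0.45 kg, loose, in a nest of the plate. Origin: centre of its underside, z up. Round bore from the top, 20 mm across at the rim, 52 mm deep. The three look alike; in one (any, it changes each time) the bore stays 20 mm wide for 47 mm and takes the whole pin.
- adapter_b: Tube adapter, same look and size as adapter_a. In two of the three adapters a rigid bush, which stays in the bore, narrows it to 13 mm from 23.5 mm below the rim, so that the gauge stops there with its head about 20 mm above the rim.
- adapter_c: Tube adapter, same look and size as adapter_a. In every bore two small sprung steel balls, 8 mm below the rim, grip the pin: it slides with a drag of about 2 N (in and out), more at the moment the foot passes the balls, and does not fall home by its own weight.
- test_plate: Sprung test plate on the bench, 76 x 262 mm, base fixed; origin: centre of its underside, y along it. Its aluminium top, at z = 26 mm, carries the adapters in three nests along y at -95, 0, +95 mm, each of four studs 6 mm tall; 1 to 2 mm of play. Pushed down with more than about 5 N the whole top sinks, 2.5 N per mm, up to 12 mm, and springs back.
- gauge_stand: Fixed grey block 42 x 42 mm, 52 mm tall, with a vertical 21 mm hole for the gauge. Origin: centre of its underside.
- tray: Fixed open steel tray 68 (x) x 150 (y) mm over all, walls 22 mm high and 2 mm thick, floor 2 mm thick. Origin: centre of its underside; y along its length.
- oil_bottle: Bystander: small brown dropper bottle, 34 mm across, 70 mm tall; loose.
- slide_stack: Bystander: stack of glass slides, 29 x 78 x 9 mm; loose.
- marker_red: Bystander: red felt marker lying on the bench, 132 mm long; loose.
Things that resemble listed ones, but are neither listed nor needed, are in the scene too. What is shaped like the adapter_a but green or turquoise is not meant.

How it is judged:
By the outcome, as a careful person would: the job done as asked, in the order asked, and still so for the second after the job is handed in, with the robot touching nothing.
It also fails if it takes over 61 s, if anything falls off the work surface, if the arm or the gripper's body presses on something with over 40 N, if the wrist force passes 120 N, or if a joint passes its speed limit or range.

### The arm

A 6-joint arm with a two-finger parallel gripper is mounted at the origin on a cart in front of the work surface, level with it; the furniture and walls round the work are solid. World frame = base frame: x ahead of the robot, y to its left, z up, the work surface at z = 0. Lengths are in m, angles in rad, forces in N, time in s.
With the tool pointing down it reaches from about 0.35 to 0.85 m from the base axis. Payload 8.1 kg.
Tool frame: the origin (TCP) lies midway between the tips of the shut fingers; the grasp point (between the pads) lies robot.grasp_offset behind it (robot.grasp_offset is the distance from the TCP to the grasp point, in m); z points along the fingers, y is the direction in which the jaws open and shut (so a half turn about z gives the same grasp; the last joint's range is limited). The gripper opens to 93 mm and grips with 3 to 60 N. Pads are 15 mm wide; open, the fingers measure 128 mm over their backs; the gripper's body (75 mm by 188 mm) begins 65 mm behind the grasp point.
Start: joints at [-1.245, 0.13, 1.488, -0, 1.523, -0.085], TCP at [0.24, -0.55, 0.219] pointing down, gripper open.
Joint ranges: [-2.96, 2.96], [-0.89, 2.26], [0.02, 2.5], [-1.34, 4.48], [0, 2.73], [-2.66, 2.66]. Speed limits (rad/s): [2.39, 2.39, 2.79, 3.14, 3.14, 3.14].

### API

Orientations are given as a rotation vector (axis times angle).
In Python, from plant import robot gives the robot as it stands.
- The arm moves only by the shell command python3 -m handwheel 'ROWS' [OPENING] [FORCE]. ROWS is text: rows parted by semicolons, each of 6 numbers parted by spaces: the shift along the world's x, y, z each as a share of 0.3 m, from -1 to 1, then the turn, a rotation vector about the world's x, y, z each as a share of 45 degrees, from -1 to 1. A call has 1 to 5 rows; each row is the pose to reach, as a shift and turn from the pose commanded when the call began; what a row does not reach only later rows make up. A row lasts 1/10 s, in which the tool goes at most 50 mm and 8.59 degrees, less where a joint would pass 70% of its speed; a pose out of reach is approached as far as the arm can. A call with a number of a shift or a turn outside -1 to 1 is refused whole. A call with a gripper value outside its range is refused whole. OPENING is the closure, from -1 (fully open) to 1 (shut), set as the call begins (- or left out, the last holds). The fingers move at their own pace and stop on an object; FORCE is the grip in N (left out, the last holds). Time passes only in rows, so rows that repeat a pose let the fingers close. It gives the time, the measured TCP pose, the force and the opening at its end, in the units of the state.
- robot.read_state(): the state, without advancing time (a new reading comes with each control period).
- robot.read_camera(name): name is "scene" or "top" or "wrist"; returns (picture, depth): 420x560x3 uint8, red, green, blue; 420x560 float32, m along the optical axis (not along the pixel's ray), 0 where there is no reading.
- robot.camera_model(name): a dict with "camera_matrix" (3x3 intrinsics, pixels), "dist" ([k1, k2, p1, p2, k3] as OpenCV has them; the pictures are not rectified), "pose" (4x4, takes a point from camera to world coordinates); the wrist camera has in their place "tool_from_camera" (4x4, takes a point from camera to tool coordinates, whose origin is the TCP and whose axes are the flange's). Camera axes: x right, y down, z forward; pixel columns grow to the right and rows downward; lengths in m; the calibration is good to about 2 mm. A picture is of the moment at which its call begins: read the wrist's pose just before it. camera_model takes no time and is no camera call.
- robot.close_job(): hands the job in, once; it reports no verdict.
Trained networks look in the newest picture that a camera, given by its name, has taken for a name from the list of things; names that differ only in an ending like _2 or _b are one class to them, and where a whole thing is asked for, a point or a joint stands for the part that bears it (a point fixed in the world has none). Each returns a list of dicts, best first, with "conf" (0 to 1); they miss things now and then, are a little off and sometimes report something else, mostly with a low value. They report only what shows in the picture. A call takes as long as a camera call. They do not tell look-alikes from the thing itself.
- robot.look_for(camera, query): "rect" ([centre column, centre row, width, height] in pixels, round what is visible of it).
- robot.silhouettes(camera, query): "pixels" (420x560 bool, what is visible of it) and "rect" ([centre column, centre row, width, height] in pixels, round what is visible of it).
- robot.tip_of(camera, query): "at" ([row, column] in pixels: a listed point, or the origin of a listed thing).
The state is a dict: "t": time; "q": joint angles; "dq": joint speeds; "joint_torque": joint torques, N m; "tool_pos": TCP position; "orientation": TCP orientation; "force": force on the tool from outside, world axes, zero at the start; "wrist_torque": the same for the moment, N m; "opening": finger opening in m.
Only numpy, scipy, OpenCV 4.12 (cv2) and the standard library are available. Lean on these libraries where they do the work, as an engineer would, in place of code of your own. Each camera call takes 0.05 s, during which the arm holds its last target.

## Working session

There is one attempt and no reset: what is moved stays moved. The work goes in short steps, Python scripts to look and compute and a shell command to move; the robot and the scene stay as the last step left them, time stands still between calls to the robot, and variables do not carry over. Pictures are saved under pics/ and viewed, and the job is handed in when it is done.

```bash
ls; mkdir -p pics; python3 - <<'E'
from plant import robot
import cv2,numpy as np
print(robot.read_state(), robot.grasp_offset)
for n in ["scene","top"]:
    p,d=robot.read_camera(n); cv2.imwrite(f"pics/{n}0.png",p[:,:,::-1]); np.savez(f"pics/{n}0.npz",p=p,d=d)
    print(n,robot.camera_model(n))
print(robot.camera_model("wrist"))
E
```

```text
pics
{'t': 0.0, 'q': array([-1.24540634e+00,  1.31149462e-01,  1.48927291e+00, -6.29391053e-06,
        1.52298558e+00, -8.54034778e-02]), 'dq': array([-1.18051529e-03,  2.72282397e-04, -1.01245118e-03, -6.91261666e-04,
        5.33132500e-05, -7.12225255e-05]), 'joint_torque': array([-2.11682629e-03, -5.59851122e+01, -4.91762424e+01,  7.63164321e-02,
        3.53309757e-02, -1.34884890e-04]), 'tool_pos': array([ 0.23943783, -0.54953981,  0.21759793]), 'orientation': array([-3.07379309e+00, -6.40378359e-01,  3.50938248e-04]), 'force': array([-0.23826307,  1.11274879,  0.47119497]), 'wrist_torque': array([-0.02587765, -0.08846249, -0.00991552]), 'opening': 0.09266458830147932} 0.0188
scene {'camera_matrix': array([[405.53038928,   0.        , 281.09139719],
       [  0.        , 405.53038928, 211.00452088],
       [  0.        ,   0.        ,   1.        ]]), 'dist': array([-0.03108743,  0.        ,  0.        ,  0.        ,  0.        ]), 'pose': array([[-0.87523793, -0.32483602,  0.35838544,  0.19358503],
       [-0.48321078,  0.55413836, -0.67781857,  0.77688197],
       [ 0.021584
[... 632 characters left out ...]
    [ 0.00000000e+00,  0.00000000e+00,  0.00000000e+00,
         1.00000000e+00]])}
{'camera_matrix': array([[299.1855093 ,   0.        , 281.8037278 ],
       [  0.        , 299.1855093 , 207.47107076],
       [  0.        ,   0.        ,   1.        ]]), 'dist': array([-0.03975051,  0.        ,  0.        ,  0.        ,  0.        ]), 'tool_from_camera': array([[ 7.59253149e-04, -9.61148002e-01, -2.76032503e-01,
         7.62856819e-02],
       [ 9.99999708e-01,  7.54495834e-04,  1.23430260e-04,
         9.90748869e-04],
       [ 8.96306258e-05, -2.76032516e-01,  9.61148293e-01,
        -1.64808062e-01],
       [ 0.00000000e+00,  0.00000000e+00,  0.00000000e+00,
         1.00000000e+00]])}
```

View pics/scene0.png

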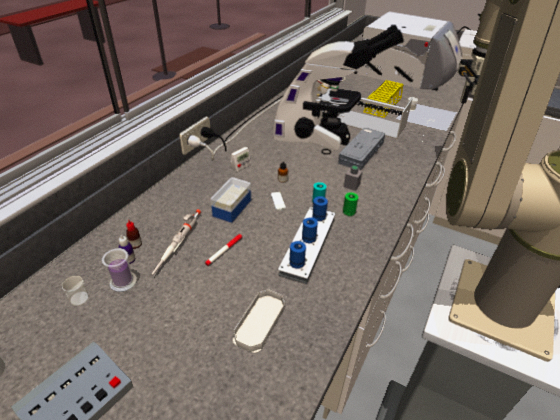

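View pics/top0.png

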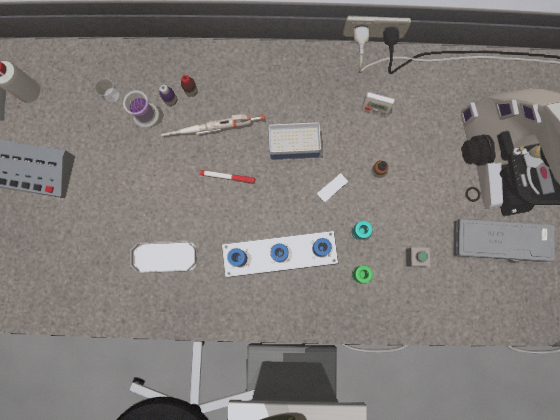

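Top view: the three blue adapters are at (237,257), (279,253) and (322,247). The turquoise (363,230) and green (363,275) ones are decoys. The gauge stand is at (420,257) and the tray at (165,257). Next I measure positions and confirm with crops.

```bash
cat > h.py <<'E'
import numpy as np,cv2
from plant import robot
def cloud(n,d,pose=None):
    m=robot.camera_model(n); K=m["camera_matrix"]; D=m["dist"]
    if pose is None: pose=m["pose"]
    v,u=np.mgrid[0:d.shape[0],0:d.shape[1]]
    uv=cv2.undistortPoints(np.stack([u,v],-1).reshape(-1,1,2).astype(float),K,D).reshape(*d.shape,2)
    P=np.concatenate([uv*d[...,None],d[...,None]],-1)
    return P@pose[:3,:3].T+pose[:3,3]
def at_z(n,u,v,z,pose=None):
    m=robot.camera_model(n)
    if pose is None: pose=m["pose"]
    a=cv2.undistortPoints(np.array([[[u,v]]],float),m["camera_matrix"],m["dist"]).ravel()
    r=pose[:3,:3]@np.array([a[0],a[1],1]); o=pose[:3,3]
    return o+r*(z-o[2])/r[2]
def wpose():
    s=robot.read_state(); T=np.eye(4); T[:3,:3]=cv2.Rodrigues(s["orientation"])[0]; T[:3,3]=s["tool_pos"]
    return T@robot.camera_model("wrist")["tool_from_camera"]
E
python3 - <<'E'
from h import *
f=np.load("pics/top0.npz"); P=cloud("top",f["d"]); p=f["p"]
hsv=cv2.cvtColor(p,cv2.COLOR_RGB2HSV)
def blob(u,v,r,zlo,zhi,nm):
    Q=P[v-r:v+r,u-r:u+r].reshape(-1,3); Q=Q[(Q[:,2]>zlo)&(Q[:,2]<zhi)]
    if len(Q): print(nm,len(Q),"min",Q.min(0).round(4),"max",Q.max(0).round(4),"mid",((Q.min(0)+Q.max(0))/2).round(4),"mean",Q.mean(0).round(4))
for nm,u,v in [("L",237,257),("M",279,253),("R",322,247)]: blob(u,v,16,.075,.1,nm)
blob(420,257,16,.03,.056,"stand"); blob(420,257,12,.058,.1,"gauge")
blob(165,257,40,.012,.03,"traywall");blob(165,257,20,-.005,.012,"trayfloor")
blob(363,230,16,.03,.1,"turq");blob(363,275,16,.03,.1,"green");blob(381,168,12,.03,.1,"bottle")
for c in [(222,247),(226,276),(335,233),(338,265)]: print(c,at_z("top",*c,.026).round(4))
crop=np.hstack([cv2.resize(p[215:295,120:250],(780//2,240),interpolation=2),cv2.resize(p[215:295,320:450],(390,240),interpolation=2)])
c2=cv2.resize(p[215:295,215:345],(780,480)[:2],interpolation=2)[:, :780]
cv2.imwrite("pics/crop0.png",np.vstack([crop,cv2.resize(c2,(780,340))])[:,:,::-1])
for q in ["gauge","adapter_a","tray","gauge_stand"]:
    print(q,[(x["conf"],np.round(x["rect"],1)) for x in robot.look_for("top",q)])
E
```

```text
L 203 min [0.4596 0.1245 0.0756] max [0.4988 0.1633 0.0915] mid [0.4792 0.1439 0.0836] mean [0.479  0.1442 0.0863]
M 197 min [0.4727 0.0321 0.0759] max [0.51   0.0695 0.0925] mid [0.4913 0.0508 0.0842] mean [0.4917 0.0502 0.0863]
R 203 min [ 0.4877 -0.0641  0.0755] max [ 0.5254 -0.0247  0.0916] mid [ 0.5065 -0.0444  0.0835] mean [ 0.5061 -0.0444  0.0862]
stand 278 min [ 0.4693 -0.2922  0.0308] max [ 0.5111 -0.2472  0.056 ] mid [ 0.4902 -0.2697  0.0434] mean [ 0.4903 -0.2646  0.0503]
gauge 105 min [ 0.4799 -0.281   0.0597] max [ 0.5026 -0.2571  0.0756] mid [ 0.4913 -0.2691  0.0677] mean [ 0.4904 -0.2686  0.0695]
traywall 187 min [0.4433 0.2483 0.012 ] max [0.516  0.3997 0.0287] mid [0.4797 0.324  0.0204] mean [0.4812 0.3318 0.0206]
trayfloor 1534 min [ 0.4323  0.2732 -0.0047] max [0.5272 0.3729 0.0119] mid [0.4797 0.3231 0.0036] mean [0.4792 0.3225 0.0019]
turq 246 min [ 0.53   -0.1594  0.0306] max [ 0.5683 -0.1193  0.0668] mid [ 0.5492 -0.1394  0.0487] mean [ 0.5491 -0.1376  0.0564]
green 237 min [ 0.4287 -0.159   0.0301] max [ 0.4669 -0.1203  0.0648] mid [ 0.4478 -0.1396  0.0475] mean [ 0.4485 -0.139   0.0568]
bottle 168 min [ 0.6834 -0.2015  0.0304] max [ 0.7169 -0.1679  0.0735] mid [ 0.7001 -0.1847  0.052 ] mean [ 0.6968 -0.1815  0.0491]
(222, 247) [0.504  0.1832 0.026 ]
(226, 276) [0.4375 0.1713 0.026 ]
(335, 233) [ 0.5427 -0.0786  0.026 ]
(338, 265) [ 0.4687 -0.0862  0.026 ]
gauge [(0.43, array([421.2, 257.9,  13.6,  13.1]))]
adapter_a [(0.78, array([361.8, 275.4,  19.6,  18.9])), (0.76, array([321.6, 248.2,  19.9,  19.4])), (0.72, array([282.6, 252.8,  15.9,  19. ])), (0.67, array([362.1, 227.4,  23.9,  15.9]))]
tray [(0.76, array([164.8, 256.6,  63.6,  28.4]))]
gauge_stand [(0.64, array([416.6, 258.1,  24.2,  20.1])), (0.56, array([235.5, 258.3,  19.4,  17.8]))]
```

View pics/crop0.png

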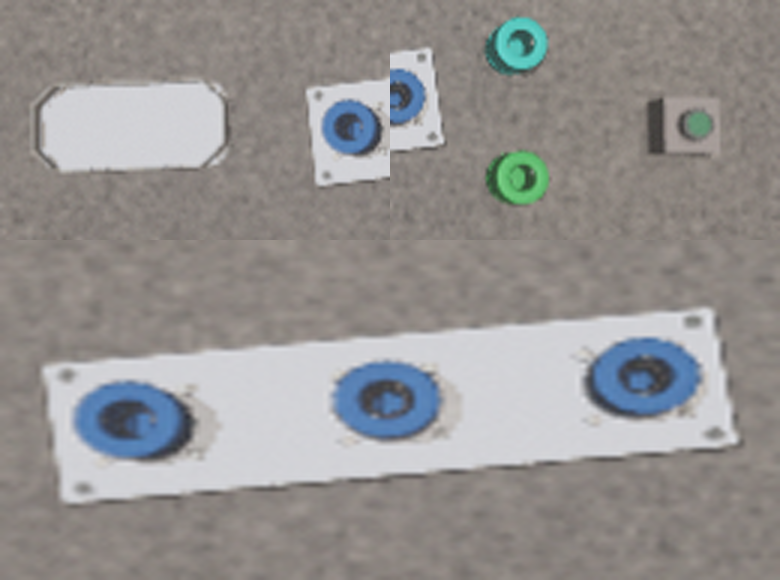

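```bash
python3 - <<'E'
from h import *
f=np.load("pics/top0.npz"); P=cloud("top",f["d"])
for nm,(u0,u1,v0,v1) in dict(greybox=(455,555,215,265),scope=(455,555,90,215),front=(380,555,265,335)).items():
    Q=P[v0:v1,u0:u1].reshape(-1,3);Q=Q[Q[:,2]>.02]; print(nm,len(Q),Q.min(0).round(3) if len(Q) else'',Q.max(0).round(3) if len(Q) else '')
E
python3 -m handwheel '.838 .936 0 0 0 1;.838 .936 0 0 0 1;.838 .936 0 0 0 1;.838 .936 0 0 0 1;.838 .936 0 0 0 1' -0.4 15
```

```text
greybox 3655 [ 0.436 -0.595  0.02 ] [0.595 0.036 1.112]
scope 9670 [ 0.436 -0.553  0.02 ] [0.865 0.036 1.112]
front 84 [ 0.436 -0.289  0.027] [0.472 0.036 1.112]
t: 0.8
tool_pos: [0.4073, -0.3622, 0.2188]
orientation: [2.622, 1.73, 0.0]
force: [1.0, -0.9, -0.0]
opening: 0.0654
```

```bash
python3 -m handwheel '.278 .311 0 0 0 .516;.278 .311 0 0 0 .516;.278 .311 -.16 0 0 .516;.278 .311 -.33 0 0 .516;.278 .311 -.33 0 0 .516'
python3 - <<'E'
from h import *
T=wpose(); s=robot.read_state(); p,d=robot.read_camera("wrist"); pt,dt=robot.read_camera("top")
np.savez("pics/w1.npz",p=p,d=d,T=T)
cv2.imwrite("pics/w1.png",p[:,:,::-1]);cv2.imwrite("pics/t1.png",pt[:,:,::-1])
print(s["tool_pos"],s["orientation"],s["force"])
P=cloud("wrist",d,T); m=(P[...,2]>.058)&(P[...,2]<.1)&(abs(P[...,1]+.269)<.03)&(abs(P[...,0]-.49)<.03)
Q=P[m];print(len(Q),Q.min(0).round(4),Q.max(0).round(4),Q.mean(0).round(4))
hsv=cv2.cvtColor(p,cv2.COLOR_RGB2HSV)
print(np.argwhere(m).mean(0))
E
```

```text
t: 1.3
tool_pos: [0.4862, -0.2667, 0.1126]
orientation: [-2.216, -2.21, 0.004]
force: [-1.9, 0.9, -0.4]
opening: 0.0653
[ 0.48619491 -0.26673021  0.11259174] [-2.21649456 -2.21022868  0.00363089] [-1.93608623  0.93310702 -0.3525784 ]
860 [ 0.4797 -0.2847  0.058 ] [ 0.5034 -0.2602  0.0708] [ 0.4913 -0.2709  0.068 ]
[233.18255814 289.19651163]
```

View pics/w1.png

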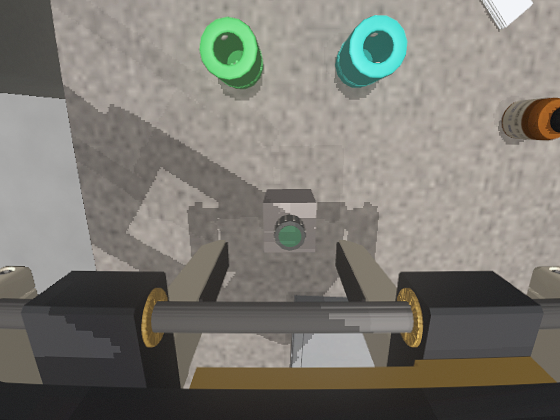

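The wrist view shows the gauge's green head at (289,233) between the open fingers, with the green and turquoise look-alikes at the top. I let the arm settle and read its pose.

```bash
python3 -m handwheel '0 0 0 0 0 0;0 0 0 0 0 0'
python3 - <<'E'
from h import *
T=wpose(); s=robot.read_state(); p,d=robot.read_camera("wrist")
print(s["tool_pos"],s["orientation"],s["force"])
P=cloud("wrist",d,T); m=(P[...,2]>.066)&(P[...,2]<.075)&(abs(P[...,1]+.269)<.03)&(abs(P[...,0]-.49)<.03)
Q=P[m];print(len(Q),Q.min(0).round(4),Q.max(0).round(4),Q.mean(0).round(4))
E
```

```text
t: 1.6
tool_pos: [0.4911, -0.2724, 0.123]
orientation: [2.225, 2.211, 0.001]
force: [-0.7, -0.2, 0.4]
opening: 0.0651
[ 0.49114787 -0.27237187  0.12297533] [2.22478299e+00 2.21122412e+00 1.40003685e-03] [-0.70975956 -0.21368578  0.39105903]
704 [ 0.4797 -0.2841  0.066 ] [ 0.5033 -0.2607  0.0708] [ 0.4914 -0.272   0.0689]
```

```bash
python3 -m handwheel '0 0 -.1 0 0 0;0 0 -.18 0 0 0;0 0 -.223 0 0 0;0 0 -.223 0 0 0;0 0 -.223 0 0 0'
python3 -m handwheel '0 0 0 0 0 0;0 0 0 0 0 0;0 0 0 0 0 0;0 0 0 0 0 0;0 0 0 0 0 0' 1 20
```

```text
t: 2.15
tool_pos: [0.4904, -0.2711, 0.054]
orientation: [2.226, 2.215, 0.0]
force: [0.9, -0.4, 0.4]
opening: 0.0653
t: 2.65
tool_pos: [0.4899, -0.2706, 0.0529]
orientation: [2.226, 2.216, 0.0]
force: [-0.1, -0.1, 0.8]
opening: 0.0299
```

```bash
python3 -m handwheel '0 0 0 0 0 0;0 0 0 0 0 0;0 0 0 0 0 0'

```

```text
t: 2.95
tool_pos: [0.4902, -0.2706, 0.0529]
orientation: [2.226, 2.216, 0.001]
force: [3.1, -0.3, 1.3]
opening: 0.0225
```

```bash
python3 -m handwheel '0 0 .05 0 0 0;0 0 .2 0 0 0;0 0 .367 0 0 0;0 0 .4 0 0 0;0 0 .4 0 0 0'
python3 - <<'E'
from h import *
T=wpose(); s=robot.read_state(); p,d=robot.read_camera("wrist"); pt,dt=robot.read_camera("scene")
cv2.imwrite("pics/w2.png",np.hstack([p[150:330,200:380],cv2.resize(pt[120:300,260:440],(180,180))])[:,:,::-1].repeat(2,0).repeat(2,1))
print(s["tool_pos"],s["orientation"],s["force"],s["opening"])
E
```

```text
t: 3.45
tool_pos: [0.4911, -0.2716, 0.1757]
orientation: [2.223, 2.213, 0.001]
force: [0.0, -0.8, -1.6]
opening: 0.0226
[ 0.49114936 -0.27157908  0.17572783] [2.22307096e+00 2.21261672e+00 1.17375920e-03] [ 0.00413968 -0.78597275 -1.56155781] 0.02260513940983322
```

View pics/w2.png

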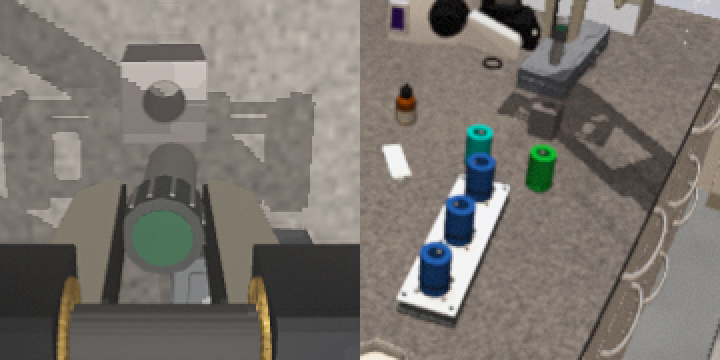

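```bash
python3 -m handwheel '.052 .59 0 0 0 0;.052 .59 0 0 0 0;.052 .59 0 0 0 0;.052 .59 0 0 0 0;.052 .59 0 0 0 0'
python3 -m handwheel '0 0 0 0 0 0;0 0 0 0 0 0'
cat > rim.py <<'E'
import sys
from h import *
T=wpose(); s=robot.read_state(); p,d=robot.read_camera("wrist")
cv2.imwrite(sys.argv[1],p[:,:,::-1])
print(s["tool_pos"].round(4),s["orientation"].round(3),s["force"].round(1),s["opening"].round(4))
P=cloud("wrist",d,T); hsv=cv2.cvtColor(p,cv2.COLOR_RGB2HSV)
for c in eval(sys.argv[2]):
    m=(P[...,2]>.078)&(P[...,2]<.1)&(np.hypot(P[...,0]-c[0],P[...,1]-c[1])<.03)&(hsv[...,0]>100)&(hsv[...,0]<125)&(hsv[...,1]>90)
    Q=P[m]
    if len(Q)<50: print(c,len(Q)); continue
    zt=np.median(Q[:,2]); Q=Q[abs(Q[:,2]-zt)<.003]
    # outer circle fit from hull
    h=cv2.convexHull(Q[:,:2].astype(np.float32)*1000).reshape(-1,2)
    # RANSAC-free lsq with fixed r=20
    from scipy.optimize import least_squares
    r=least_squares(lambda x:np.hypot(h[:,0]-x[0],h[:,1]-x[1])-x[2],[*h.mean(0),20],loss="soft_l1")
    print(c,len(Q),"zt",zt.round(4),"mid",((Q.min(0)+Q.max(0))/2).round(4),"circ",(r.x/1000).round(4),"ext",(Q.max(0)-Q.min(0)).round(4))
E
python3 rim.py pics/w3.png '[(.5067,-.047),(.492,.048)]'
```

```text
t: 4.05
tool_pos: [0.5038, -0.0897, 0.1697]
orientation: [-2.219, -2.217, 0.003]
force: [-0.6, -0.4, -0.5]
opening: 0.0227
t: 4.25
tool_pos: [0.5045, -0.0942, 0.1713]
orientation: [-2.226, -2.214, 0.002]
force: [-0.1, -0.2, -1.5]
opening: 0.0228Traceback (most recent call last):
  File "rim.py", line 5, in <module>
    print(s["tool_pos"].round(4),s["orientation"].round(3),s["force"].round(1),s["opening"].round(4))
                                                                               ^^^^^^^^^^^^^^^^^^
AttributeError: 'float' object has no attribute 'round'
```

View pics/w3.png

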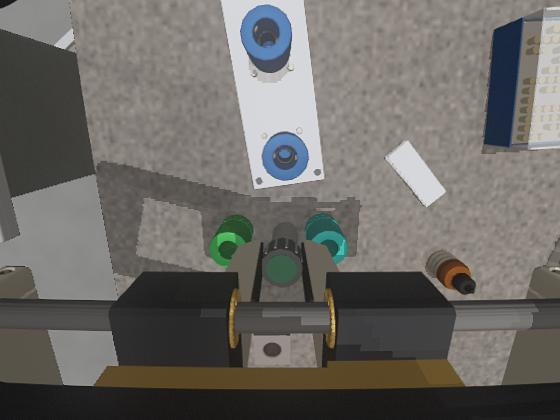

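The wrist view shows the gauge in the fingers at (282,268), adapter R at (285,156) and adapter M at (267,34). I fix the script and measure.

```bash
sed -i 's/s\["opening"\].round(4)/round(s["opening"],4)/' rim.py
python3 rim.py pics/w3.png '[(.5067,-.047),(.492,.048)]'
python3 - <<'E'
from h import *
T=wpose(); p,d=robot.read_camera("wrist"); P=cloud("wrist",d,T); s=robot.read_state()
m=(P[...,2]>s["tool_pos"][2]+.010)&(P[...,2]<s["tool_pos"][2]+.02)&(np.hypot(P[...,0]-s["tool_pos"][0],P[...,1]-s["tool_pos"][1])<.03)
hsv=cv2.cvtColor(p,cv2.COLOR_RGB2HSV); m&=(hsv[...,0]>50)&(hsv[...,0]<90)&(hsv[...,1]>70)
Q=P[m];print("head",len(Q),Q.min(0).round(4),Q.max(0).round(4),(Q.mean(0)-s["tool_pos"]).round(4), ((Q.min(0)+Q.max(0))/2-s["tool_pos"]).round(4))
E
```

```text
[ 0.5047 -0.0945  0.1716] [-2.227e+00 -2.214e+00  2.000e-03] [-0.1 -0.2  0.2] 0.0224
(0.5067, -0.047) 1219 zt 0.0846 mid [ 0.5072 -0.0469  0.0844] circ [ 0.5072 -0.0469  0.0192] ext [0.0378 0.0385 0.0055]
(0.492, 0.048) 1605 zt 0.0847 mid [0.4925 0.0476 0.0844] circ [0.4927 0.0474 0.0193] ext [0.0382 0.0384 0.0052]
head 651 [ 0.4791 -0.1057  0.183 ] [ 0.5122 -0.0864  0.1894] [-0.0006 -0.0022  0.015 ] [-0.0094 -0.0015  0.014 ]
```

```bash
python3 -m handwheel '.008 .164 0 0 0 0;.008 .164 -.05 0 0 0;.008 .164 -.1 0 0 0;.008 .164 -.11 0 0 0;.008 .164 -.11 0 0 0'
python3 -m handwheel '0 0 0 0 0 0;0 0 0 0 0 0'
python3 rim.py pics/w4.png '[(.5067,-.047)]'
python3 - <<'E'
from h import *
p,d=robot.read_camera("scene"); cv2.imwrite("pics/s4.png",cv2.resize(p[150:280,270:390],(720,600),interpolation=2)[:,:600,::-1])
E
```

```text
t: 4.9
tool_pos: [0.5068, -0.0452, 0.1384]
orientation: [-2.227, -2.213, 0.003]
force: [-0.5, -0.3, -0.6]
opening: 0.0225
t: 5.1
tool_pos: [0.5082, -0.045, 0.1404]
orientation: [2.227, 2.215, 0.001]
force: [0.5, -0.2, -1.4]
opening: 0.0226
[ 0.5082 -0.045   0.1404] [2.227e+00 2.215e+00 1.000e-03] [ 0.5 -0.2 -1.4] 0.0226
(0.5067, -0.047) 957 zt 0.0847 mid [ 0.5069 -0.0447  0.0843] circ [ 0.5071 -0.0465  0.0191] ext [0.0376 0.035  0.0044]
```

View pics/w4.png

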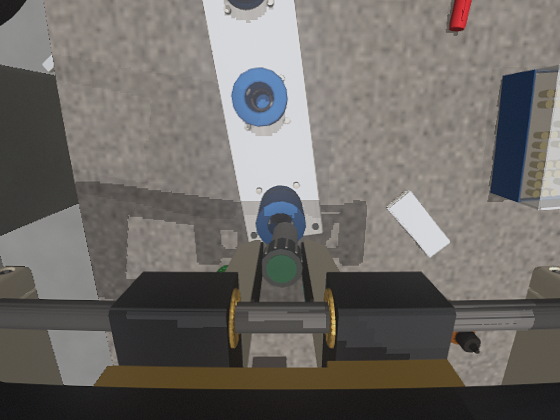

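View pics/s4.png

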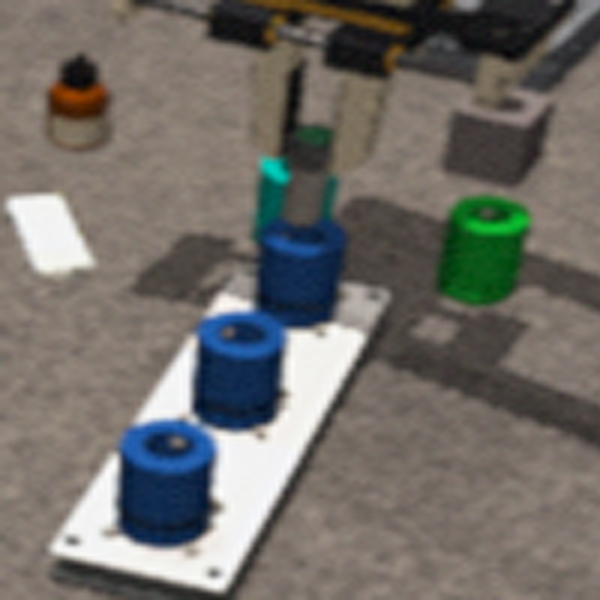

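```bash
python3 -m handwheel '-.002 0 -.015 0 0 0;-.002 0 -.03 0 0 0;-.002 0 -.038 0 0 0;-.002 0 -.045 0 0 0;-.002 0 -.045 0 0 0'
```

```text
t: 5.7
tool_pos: [0.5066, -0.0441, 0.1257]
orientation: [-2.226, -2.216, 0.001]
force: [-1.6, 0.7, -0.6]
opening: 0.0224
```

```bash
python3 -m handwheel '0 0 -.008 0 0 0;0 0 -.016 0 0 0;0 0 -.024 0 0 0;0 0 -.032 0 0 0;0 0 -.032 0 0 0'
```

```text
t: 6.2
tool_pos: [0.5067, -0.0442, 0.1158]
orientation: [-2.226, -2.215, 0.001]
force: [-1.2, -0.0, -3.1]
opening: 0.0223
```

```bash
python3 -m handwheel '0 0 -.008 0 0 0;0 0 -.016 0 0 0;0 0 -.016 0 0 0'
```

```text
t: 6.5
tool_pos: [0.5069, -0.0442, 0.1113]
orientation: [-2.226, -2.216, 0.0]
force: [-1.4, 1.5, -1.9]
opening: 0.022
```

```bash
cat > sc.py <<'E'
import sys
from h import *
p,d=robot.read_camera("scene"); x0,x1,y0,y1=eval(sys.argv[2])
cv2.imwrite(sys.argv[1],cv2.resize(p[y0:y1,x0:x1],None,fx=6,fy=6,interpolation=2)[:600,:800,::-1])
for i in range(4):
    s=robot.read_state(); print(s["force"].round(1),s["tool_pos"].round(4))
E
python3 sc.py pics/s5.png 290,380,170,260
```

```text
[-1.5  0.4 -2.1] [ 0.5069 -0.0442  0.1114]
[-1.5  0.4 -2.1] [ 0.5069 -0.0442  0.1114]
[-1.5  0.4 -2.1] [ 0.5069 -0.0442  0.1114]
[-1.5  0.4 -2.1] [ 0.5069 -0.0442  0.1114]
```

View pics/s5.png

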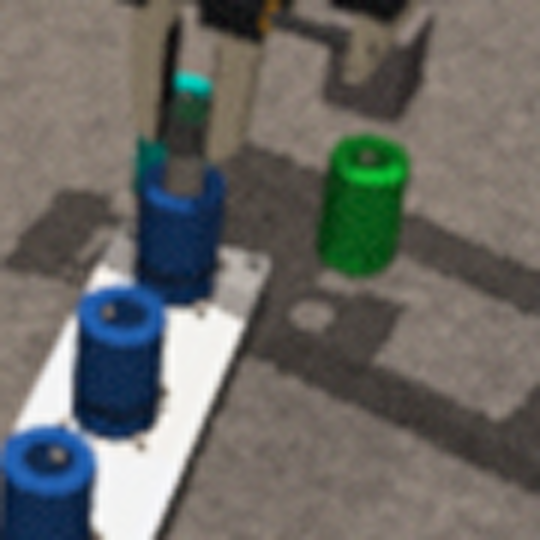

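```bash
python3 -m handwheel '0 0 -.008 0 0 0;0 0 -.015 0 0 0;0 0 -.015 0 0 0'
```

```text
t: 6.85
tool_pos: [0.5074, -0.0443, 0.1076]
orientation: [2.226, 2.216, 0.0]
force: [-3.5, 1.7, 6.3]
opening: 0.0226
```

```bash
python3 -m handwheel '0 0 -.005 0 0 0;0 0 -.005 0 0 0'
```

```text
t: 7.05
tool_pos: [0.5077, -0.0444, 0.1066]
orientation: [2.226, 2.216, 0.001]
force: [-3.0, 1.3, 7.4]
opening: 0.0222
```

```bash
python3 -m handwheel '0 0 -.004 0 0 0;0 0 -.004 0 0 0'; python3 sc.py pics/s6.png 290,380,170,260
```

```text
t: 7.25
tool_pos: [0.5079, -0.0444, 0.1058]
orientation: [2.226, 2.215, 0.001]
force: [-4.1, 1.3, 10.4]
opening: 0.0223
[-4.3  1.5 10.5] [ 0.5079 -0.0445  0.1059]
[-4.3  1.5 10.5] [ 0.5079 -0.0445  0.1059]
[-4.3  1.5 10.5] [ 0.5079 -0.0445  0.1059]
[-4.3  1.5 10.5] [ 0.5079 -0.0445  0.1059]
```

View pics/s6.png

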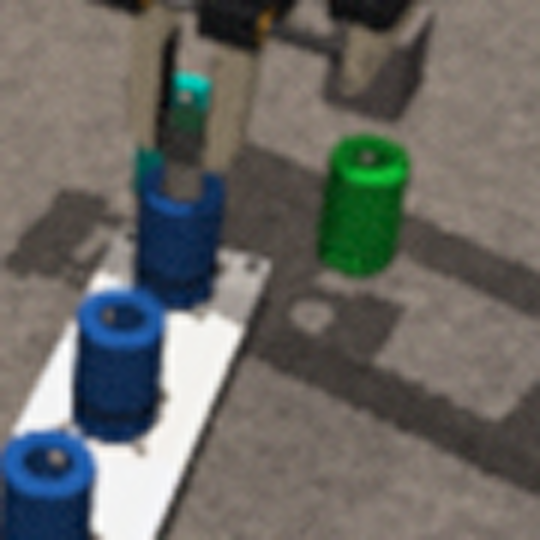

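Adapter R blocks at about 24 mm depth, with the force rising to 10 N as the plate sinks, so it is narrowed. I withdraw.

```bash
python3 -m handwheel '0 0 .02 0 0 0;0 0 .05 0 0 0;0 0 .08 0 0 0;0 0 .11 0 0 0;0 0 .14 0 0 0'; python3 -m handwheel '-.015 .12 .06 0 0 0;-.022 .16 .08 0 0 0;-.022 .16 .08 0 0 0;-.022 .16 .08 0 0 0'
python3 rim.py pics/w7.png '[(.507,-.047),(.492,.048),(.478,.141)]'; python3 sc.py pics/s7.png 290,380,170,260
```

```text
t: 7.8
tool_pos: [0.5076, -0.0444, 0.1478]
orientation: [2.226, 2.216, 0.001]
force: [-0.4, -0.5, -0.5]
opening: 0.0226
t: 8.2
tool_pos: [0.5007, 0.0034, 0.1706]
orientation: [2.225, 2.217, -0.0]
force: [-0.3, 0.3, -0.5]
opening: 0.0225
[0.5007 0.0034 0.1706] [ 2.225  2.217 -0.   ] [-0.3  0.3 -0.5] 0.0225
(0.507, -0.047) 7
(0.492, 0.048) 1197 zt 0.0847 mid [0.493  0.0478 0.0848] circ [0.4929 0.0478 0.0191] ext [0.0378 0.0386 0.005 ]
(0.478, 0.141) 1602 zt 0.0846 mid [0.4799 0.1418 0.0846] circ [0.4799 0.1417 0.0193] ext [0.0382 0.0386 0.0056]
[-0.   0.7 -0.9] [0.5002 0.003  0.1699]
[-0.   0.7 -0.9] [0.5002 0.003  0.1699]
[-0.   0.7 -0.9] [0.5002 0.003  0.1699]
[-0.   0.7 -0.9] [0.5002 0.003  0.1699]
```

View pics/w7.png

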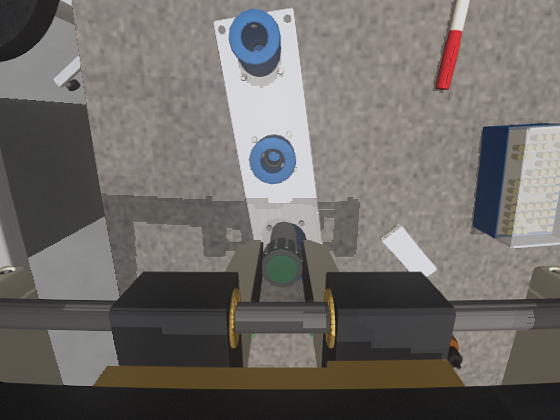

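View pics/s7.png

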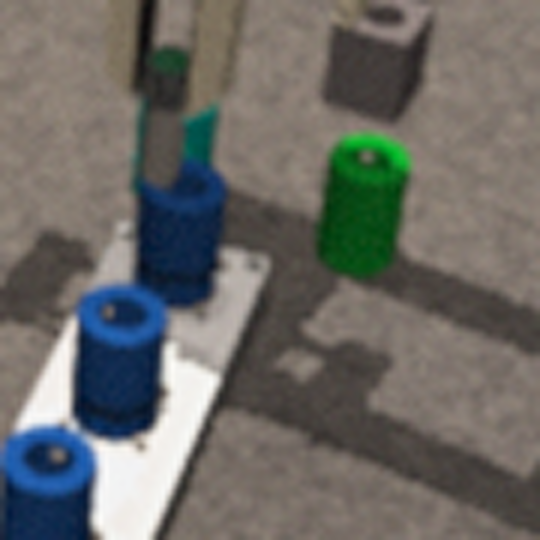

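```bash
python3 -m handwheel '-.025 .154 0 0 0 0;-.025 .154 -.05 0 0 0;-.025 .154 -.1 0 0 0;-.025 .154 -.1 0 0 0;-.025 .154 -.1 0 0 0'
python3 -m handwheel '0 0 0 0 0 0'; python3 sc.py pics/s8.png 290,380,170,260
```

```text
t: 8.8
tool_pos: [0.4924, 0.0488, 0.1395]
orientation: [-2.227, -2.214, 0.003]
force: [0.6, 0.1, -0.5]
opening: 0.0226
t: 8.9
tool_pos: [0.4934, 0.049, 0.1409]
orientation: [2.228, 2.215, -0.0]
force: [0.0, -0.1, -1.4]
opening: 0.0226
[ 0.  -0.7 -0.5] [0.4936 0.0492 0.1411]
[ 0.  -0.7 -0.5] [0.4936 0.0492 0.1411]
[ 0.  -0.7 -0.5] [0.4936 0.0492 0.1411]
[ 0.  -0.7 -0.5] [0.4936 0.0492 0.1411]
```

View pics/s8.png

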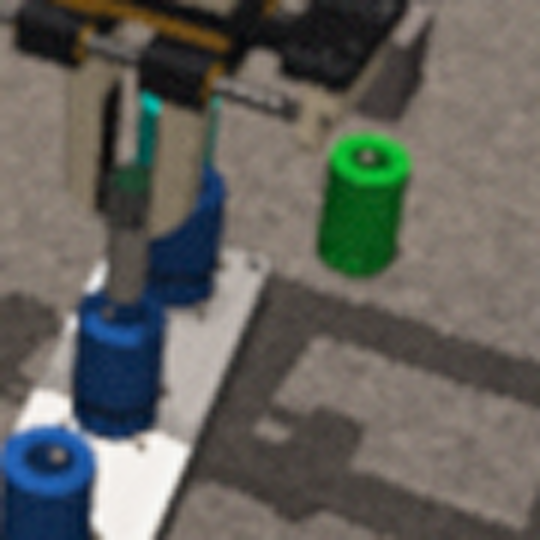

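```bash
python3 -m handwheel '-.003 0 -.015 0 0 0;-.003 0 -.03 0 0 0;-.003 0 -.04 0 0 0;-.003 0 -.047 0 0 0;-.003 0 -.047 0 0 0'
```

```text
t: 9.45
tool_pos: [0.4919, 0.0499, 0.126]
orientation: [-2.226, -2.216, 0.001]
force: [0.2, 0.2, -0.5]
opening: 0.0224
```

```bash
python3 -m handwheel '0 0 -.008 0 0 0;0 0 -.016 0 0 0;0 0 -.024 0 0 0;0 0 -.032 0 0 0;0 0 -.04 0 0 0'
```

```text
t: 9.95
tool_pos: [0.4923, 0.0499, 0.1144]
orientation: [2.227, 2.216, 0.0]
force: [-1.4, 0.9, 0.2]
opening: 0.0223
```

```bash
python3 -m handwheel '0 0 -.008 0 0 0;0 0 -.015 0 0 0;0 0 -.015 0 0 0'
```

```text
t: 10.25
tool_pos: [0.4919, 0.0499, 0.1094]
orientation: [-2.226, -2.216, 0.001]
force: [-0.1, 0.8, -1.5]
opening: 0.0224
```

```bash
python3 -m handwheel '0 0 -.007 0 0 0;0 0 -.012 0 0 0;0 0 -.012 0 0 0'
```

```text
t: 10.55
tool_pos: [0.4925, 0.0499, 0.1071]
orientation: [2.226, 2.216, 0.001]
force: [-3.0, 1.1, 6.8]
opening: 0.0223
```

```bash
python3 -m handwheel '0 0 -.006 0 0 0;0 0 -.006 0 0 0'; python3 sc.py pics/s9.png 290,380,170,260
```

```text
t: 10.75
tool_pos: [0.4928, 0.0499, 0.1057]
orientation: [2.226, 2.216, 0.002]
force: [-2.7, 0.8, 10.2]
opening: 0.022
[-3.   2.4  9.6] [0.4928 0.0499 0.1058]
[-3.   2.4  9.6] [0.4928 0.0499 0.1058]
[-3.   2.4  9.6] [0.4928 0.0499 0.1058]
[-3.   2.4  9.6] [0.4928 0.0499 0.1058]
```

View pics/s9.png

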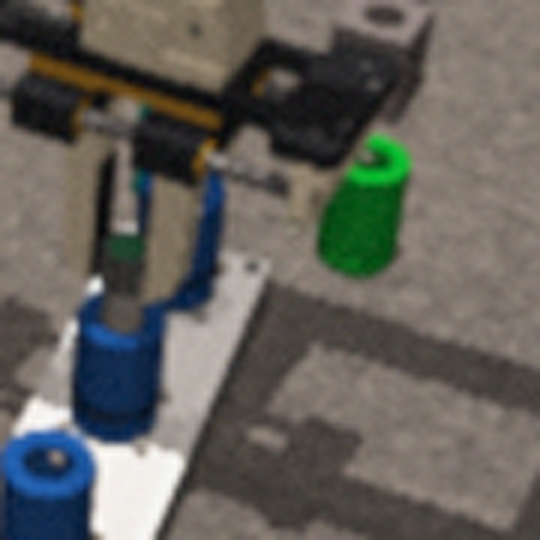

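Adapter M is blocked at the same depth with about 10 N and the plate sinking. I move on to adapter L.

```bash
python3 -m handwheel '0 0 .02 0 0 0;0 0 .05 0 0 0;0 0 .08 0 0 0;0 0 .11 0 0 0;0 0 .14 0 0 0'; python3 -m handwheel '-.015 .12 .06 0 0 0;-.025 .15 .08 0 0 0;-.025 .15 .08 0 0 0;-.025 .15 .08 0 0 0'
python3 rim.py pics/w10.png '[(.492,.048),(.48,.142)]'; python3 sc.py pics/s10.png 260,350,190,280
```

```text
t: 11.3
tool_pos: [0.4924, 0.0498, 0.1477]
orientation: [2.226, 2.216, 0.0]
force: [-0.5, 0.4, -1.0]
opening: 0.0222
t: 11.7
tool_pos: [0.4846, 0.0946, 0.1705]
orientation: [2.225, 2.217, -0.001]
force: [-0.6, -1.1, -0.1]
opening: 0.0221
[0.4846 0.0946 0.1705] [ 2.225e+00  2.217e+00 -1.000e-03] [-0.6 -1.1 -0.1] 0.0221
(0.492, 0.048) 18
(0.48, 0.142) 1189 zt 0.0846 mid [0.4803 0.1423 0.0847] circ [0.4803 0.1422 0.019 ] ext [0.0376 0.0384 0.0047]
[-0.5 -0.1 -1.1] [0.4843 0.0941 0.1698]
[-0.5 -0.1 -1.1] [0.4843 0.0941 0.1698]
[-0.5 -0.1 -1.1] [0.4843 0.0941 0.1698]
[-0.5 -0.1 -1.1] [0.4843 0.0941 0.1698]
```

View pics/s10.png

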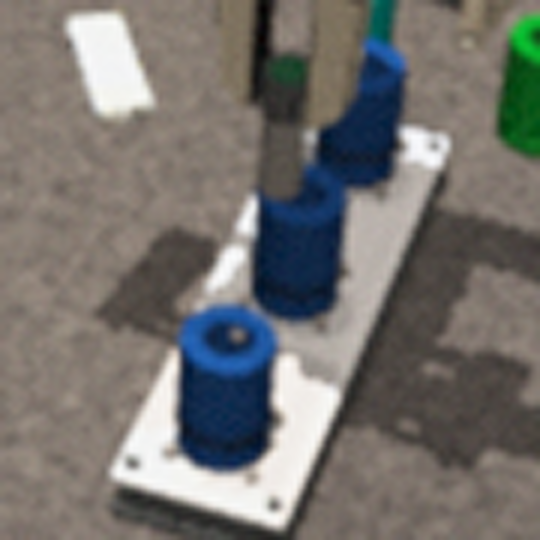

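```bash
python3 -m handwheel '-.016 .163 0 0 0 0;-.016 .163 -.05 0 0 0;-.016 .163 -.1 0 0 0;-.016 .163 -.1 0 0 0;-.016 .163 -.1 0 0 0'
python3 -m handwheel '0 0 0 0 0 0;0 0 0 0 0 0'
```

```text
t: 12.3
tool_pos: [0.4793, 0.1426, 0.1396]
orientation: [-2.227, -2.214, 0.003]
force: [0.3, -0.2, -1.0]
opening: 0.0221
t: 12.5
tool_pos: [0.4805, 0.1433, 0.1413]
orientation: [2.227, 2.215, 0.001]
force: [0.5, 0.5, -0.4]
opening: 0.0224
```

```bash
python3 -m handwheel '0 0 -.015 0 0 0;0 0 -.03 0 0 0;0 0 -.04 0 0 0;0 0 -.047 0 0 0;0 0 -.047 0 0 0'
```

```text
t: 13.0
tool_pos: [0.4795, 0.1439, 0.126]
orientation: [-2.226, -2.216, 0.001]
force: [-1.2, 1.3, -1.4]
opening: 0.022
```

```bash
python3 -m handwheel '0 0 -.008 0 0 0;0 0 -.016 0 0 0;0 0 -.024 0 0 0;0 0 -.032 0 0 0;0 0 -.04 0 0 0'
```

```text
t: 13.5
tool_pos: [0.4799, 0.1438, 0.1144]
orientation: [2.227, 2.216, 0.0]
force: [-0.7, 0.9, 1.4]
opening: 0.0224
```

```bash
python3 -m handwheel '0 0 -.008 0 0 0;0 0 -.016 0 0 0;0 0 -.024 0 0 0;0 0 -.024 0 0 0'
```

```text
t: 13.9
tool_pos: [0.4796, 0.1436, 0.1067]
orientation: [-2.226, -2.216, 0.001]
force: [-0.2, 0.7, -1.7]
opening: 0.0223
```

```bash
python3 -m handwheel '0 0 -.007 0 0 0;0 0 -.013 0 0 0;0 0 -.013 0 0 0'
```

```text
t: 14.2
tool_pos: [0.4797, 0.1437, 0.103]
orientation: [-2.227, -2.216, 0.001]
force: [-0.6, 1.4, -1.7]
opening: 0.0228
```

```bash
python3 -m handwheel '0 0 -.009 0 0 0;0 0 -.018 0 0 0;0 0 -.027 0 0 0;0 0 -.036 0 0 0;0 0 -.038 0 0 0'; python3 sc.py pics/s11.png 260,350,190,280
```

```text
t: 14.7
tool_pos: [0.4797, 0.1437, 0.0915]
orientation: [-2.227, -2.216, 0.001]
force: [-0.3, 2.0, -0.7]
opening: 0.0224
[-1.   2.4 -1.7] [0.4797 0.1437 0.0915]
[-1.   2.4 -1.7] [0.4797 0.1437 0.0915]
[-1.   2.4 -1.7] [0.4797 0.1437 0.0915]
[-1.   2.4 -1.7] [0.4797 0.1437 0.0915]
```

View pics/s11.png

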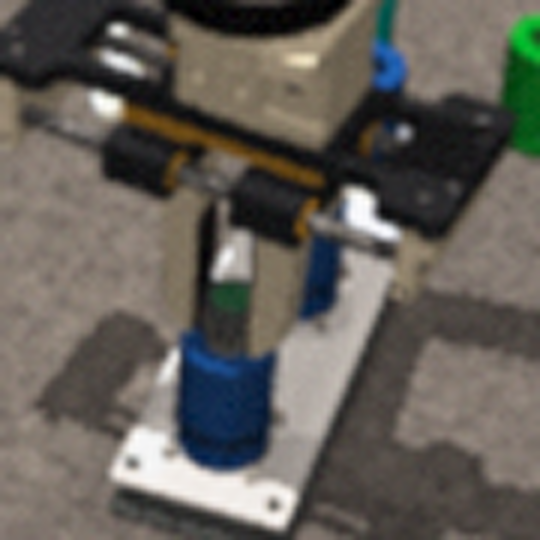

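```bash
python3 -m handwheel '0 0 -.005 0 0 0;0 0 -.009 0 0 0;0 0 -.009 0 0 0'
```

```text
t: 15.05
tool_pos: [0.4798, 0.1438, 0.0891]
orientation: [-2.227, -2.216, 0.0]
force: [0.2, 1.9, -1.2]
opening: 0.0223
```

```bash
python3 -m handwheel '0 0 -.004 0 0 0;0 0 -.006 0 0 0;0 0 -.006 0 0 0'
```

```text
t: 15.35
tool_pos: [0.4799, 0.1438, 0.0877]
orientation: [2.227, 2.216, 0.0]
force: [-0.3, 2.3, 1.7]
opening: 0.0224
```

```bash
python3 -m handwheel '0 0 -.004 0 0 0;0 0 -.004 0 0 0'
```

```text
t: 15.55
tool_pos: [0.48, 0.1438, 0.0867]
orientation: [2.227, 2.216, 0.0]
force: [-2.9, 2.0, 7.5]
opening: 0.0225
```

```bash
python3 -m handwheel '0 0 -.004 0 0 0;0 0 -.004 0 0 0'
```

```text
t: 15.75
tool_pos: [0.4801, 0.1439, 0.0858]
orientation: [2.227, 2.216, 0.001]
force: [-3.8, 0.8, 8.5]
opening: 0.0224
```

```bash
python3 -m handwheel '0 0 .004 0 0 0;0 0 .004 0 0 0;0 0 .004 0 0 0;0 0 .004 0 0 0;0 0 .004 0 0 0' -0.4 20;python3 -m handwheel '0 -.1 .15 0 0 0;0 -.15 .25 0 0 0;0 -.15 .25 0 0 0;0 -.15 .25 0 0 0'
python3 - <<'E'
from h import *
p,d=robot.read_camera("scene"); cv2.imwrite("pics/s12.png",cv2.resize(p[190:280,260:350],None,fx=6,fy=6,interpolation=2)[:,:,::-1])
T=wpose(); s=robot.read_state(); print(s["tool_pos"],s["opening"])
p,d=robot.read_camera("wrist"); cv2.imwrite("pics/w12.png",p[:,:,::-1])
P=cloud("wrist",d,T); c=(.4803,.1422)
r=np.hypot(P[...,0]-c[0],P[...,1]-c[1])
for lo,hi in [(0,.009),(.014,.019)]:
    m=(r>=lo)&(r<hi)&(P[...,2]>.07)&(P[...,2]<.13); Q=P[m]; print(lo,len(Q),np.percentile(Q[:,2],[5,25,50,75,95]).round(4),Q.mean(0).round(4))
m=(r<.03)&(P[...,2]>.098)&(P[...,2]<.13);Q=P[m];print("head",len(Q),Q.min(0).round(4),Q.max(0).round(4),Q.mean(0).round(4))
E
```

```text
t: 16.25
tool_pos: [0.4797, 0.1437, 0.086]
orientation: [-2.227, -2.216, 0.001]
force: [-1.0, -0.2, 0.7]
opening: 0.0581
t: 16.65
tool_pos: [0.4807, 0.0986, 0.1621]
orientation: [2.227, 2.214, 0.003]
force: [0.1, 0.4, -0.5]
opening: 0.0646
[0.47965606 0.09880478 0.16077702] 0.06499212772995551
0 456 [0.1024 0.1029 0.1035 0.1039 0.1045] [0.4802 0.1424 0.1034]
0.014 737 [0.0836 0.0842 0.0847 0.0851 0.0858] [0.4804 0.1437 0.0846]
head 805 [0.4679 0.1301 0.0984] [0.4914 0.1537 0.1056] [0.4795 0.1423 0.1031]
```

View pics/s12.png

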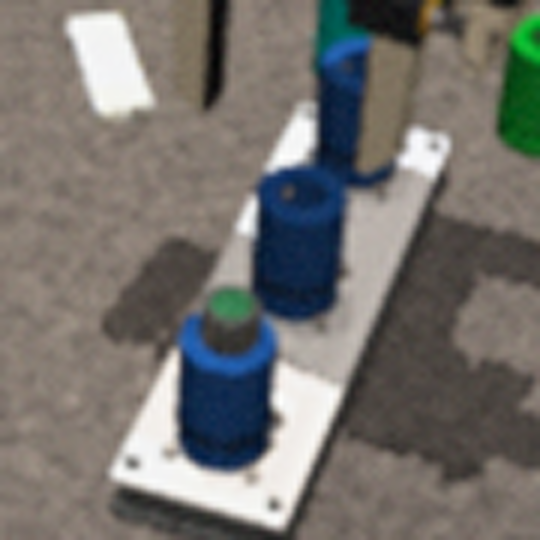

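View pics/w12.png

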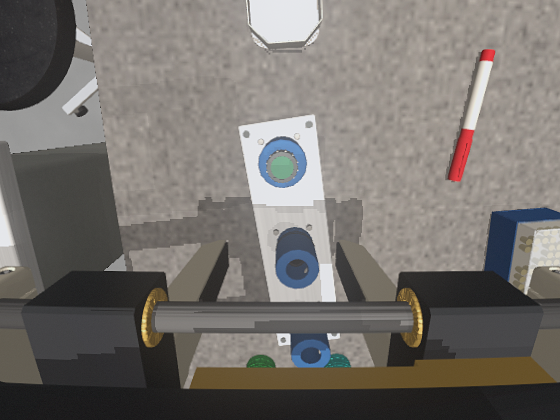

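The gauge went past the bush depth in adapter L, with its head at the rim. The measured head top is 18.8 mm above the rim against 18 mm nominal, so I will press lightly on the head with shut fingers to be sure it is home.

```bash
python3 -m handwheel '0 .145 0 0 0 0;0 .145 0 0 0 0;0 .145 -.05 0 0 0;0 .145 -.1 0 0 0;0 .145 -.153 0 0 0' 1 20; python3 -m handwheel '0 0 0 0 0 0;0 0 0 0 0 0;0 0 0 0 0 0'
```

```text
t: 17.25
tool_pos: [0.4788, 0.1416, 0.1127]
orientation: [-2.226, -2.215, 0.003]
force: [0.1, 0.5, 0.2]
opening: 0.0298
t: 17.55
tool_pos: [0.4801, 0.1419, 0.1157]
orientation: [2.227, 2.215, 0.0]
force: [0.8, 0.6, 0.4]
opening: 0.0057
```

```bash
python3 -m handwheel '0 0 -.01 0 0 0;0 0 -.025 0 0 0;0 0 -.035 0 0 0;0 0 -.035 0 0 0'
```

```text
t: 17.95
tool_pos: [0.4797, 0.1423, 0.1045]
orientation: [-2.226, -2.216, 0.001]
force: [0.9, 0.1, 0.4]
opening: 0.0002
```

```bash
python3 -m handwheel '0 0 -.004 0 0 0;0 0 -.006 0 0 0;0 0 -.006 0 0 0'
```

```text
t: 18.25
tool_pos: [0.4802, 0.1424, 0.1038]
orientation: [2.226, 2.216, 0.001]
force: [-1.2, -0.8, 5.6]
opening: 0.0004
```

```bash
python3 -m handwheel '0 0 -.005 0 0 0;0 0 -.005 0 0 0'
```

```text
t: 18.45
tool_pos: [0.4803, 0.1424, 0.1026]
orientation: [2.226, 2.216, 0.001]
force: [-2.5, -1.5, 9.0]
opening: 0.0007
```

Home: 9 N on the head at nominal height (about 104 mm). Next I grasp the adapter body.

```bash
python3 -m handwheel '0 0 .04 0 0 0;0 0 .08 0 0 0;0 0 .08 0 0 0;0 0 .08 0 0 0;0 0 .08 0 0 0' -0.5 20; python3 -m handwheel '0 0 0 0 0 0;0 0 0 0 0 0;0 0 0 0 0 0;0 0 0 0 0 0;0 0 0 0 0 0'
```

```text
t: 18.95
tool_pos: [0.4797, 0.1423, 0.1254]
orientation: [-2.227, -2.216, 0.0]
force: [-0.4, 0.0, -1.0]
opening: 0.0356
t: 19.45
tool_pos: [0.4798, 0.1423, 0.1255]
orientation: [-2.227, -2.216, 0.0]
force: [0.6, -0.5, -0.0]
opening: 0.0693
```

```bash
python3 -m handwheel '0 0 -.08 0 0 0;0 0 -.16 0 0 0;0 0 -.21 0 0 0;0 0 -.228 0 0 0;0 0 -.228 0 0 0'; python3 -m handwheel '0 0 0 0 0 0;0 0 0 0 0 0;0 0 0 0 0 0;0 0 0 0 0 0;0 0 0 0 0 0' 1 30;  python3 -m handwheel '0 0 0 0 0 0;0 0 0 0 0 0'
```

```text
t: 19.95
tool_pos: [0.4792, 0.1421, 0.0565]
orientation: [-2.226, -2.215, 0.002]
force: [-0.5, 0.4, 0.0]
opening: 0.0696
t: 20.45
tool_pos: [0.4802, 0.1424, 0.0578]
orientation: [2.226, 2.216, 0.001]
force: [-1.0, 0.4, 2.8]
opening: 0.0397
t: 20.65
tool_pos: [0.4802, 0.1424, 0.0577]
orientation: [2.226, 2.216, 0.001]
force: [-1.1, 0.6, 4.6]
opening: 0.0401
```

```bash
python3 -m handwheel '0 0 .02 0 0 0;0 0 .05 0 0 0;0 0 .12 0 0 0;0 0 .2 0 0 0;0 0 .27 0 0 0'; python3 -m handwheel '0 .15 0 0 0 0;0 .2 0 0 0 0;0 .2 0 0 0 0;0 .2 0 0 0 0'
python3 sc.py pics/s13.png 220,340,180,280
python3 - <<'E'
from h import *
T=wpose(); s=robot.read_state(); print(s["tool_pos"],s["opening"],s["force"])
p,d=robot.read_camera("wrist"); cv2.imwrite("pics/w13.png",p[:,:,::-1])
P=cloud("wrist",d,T)
m=(P[...,1]>.23)&(P[...,1]<.42)&(abs(P[...,0]-.48)<.06)
Q=P[m&(P[...,2]>.014)&(P[...,2]<.03)];print("wall",len(Q),Q.min(0).round(4),Q.max(0).round(4))
r=Q[(Q[:,1]>.28)&(Q[:,1]<.37)]; 
if len(r):print(np.median(r[r[:,0]<.48],0).round(4),np.median(r[r[:,0]>.48],0).round(4),r.min(0),r.max(0))
E
```

```text
t: 21.15
tool_pos: [0.4795, 0.1422, 0.1391]
orientation: [-2.226, -2.216, 0.001]
force: [0.5, -0.6, -5.1]
opening: 0.0402
t: 21.55
tool_pos: [0.4792, 0.2021, 0.1376]
orientation: [-2.225, -2.217, 0.003]
force: [-0.4, -0.5, -5.2]
opening: 0.0396
[-0.3 -0.  -5.6] [0.4793 0.2017 0.1375]
[-0.3 -0.  -5.6] [0.4793 0.2017 0.1375]
[-0.3 -0.  -5.6] [0.4793 0.2017 0.1375]
[-0.3 -0.  -5.6] [0.4793 0.2017 0.1375]
[0.4792638  0.20166919 0.13754045] 0.03960244047826326 [-0.26684251 -0.0351527  -5.59697977]
wall 812 [0.4423 0.2453 0.014 ] [0.5162 0.3779 0.0231]
[0.446  0.3293 0.0206] [0.5125 0.3274 0.0205] [0.44227073 0.28051875 0.01403037] [0.51580771 0.36999062 0.02306993]
```

View pics/s13.png

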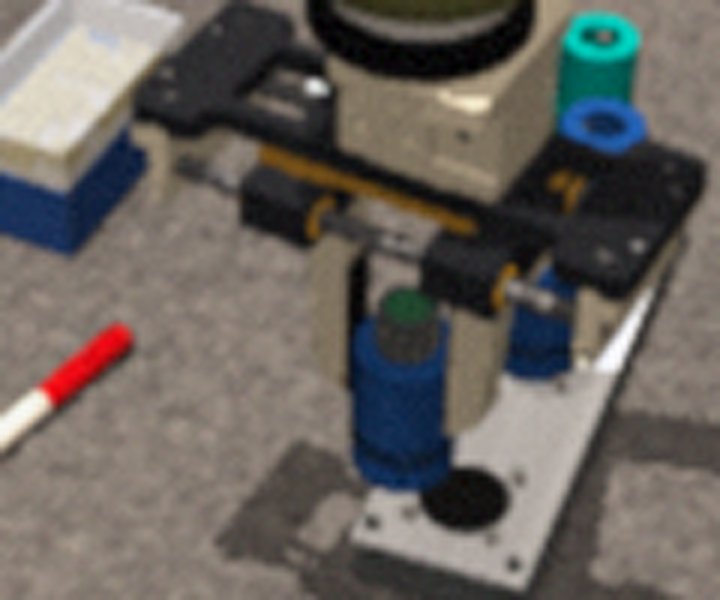

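View pics/w13.png

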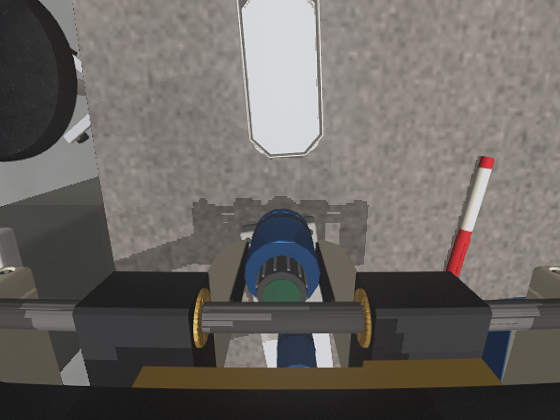

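```bash
python3 -m handwheel '0 .15 0 0 0 0;0 .28 0 0 0 0;0 .397 0 0 0 0;0 .397 0 0 0 0;0 .397 0 0 0 0'; python3 -m handwheel '0 0 -.1 0 0 0;0 0 -.2 0 0 0;0 0 -.27 0 0 0;0 0 -.31 0 0 0;0 0 -.31 0 0 0'; python3 -m handwheel '0 0 0 0 0 0;0 0 0 0 0 0'
python3 sc.py pics/s14.png 200,320,240,340
```

```text
t: 22.15
tool_pos: [0.4797, 0.321, 0.1377]
orientation: [2.226, 2.217, -0.002]
force: [-0.7, 0.5, -5.5]
opening: 0.0397
t: 22.65
tool_pos: [0.4787, 0.3193, 0.0432]
orientation: [-2.228, -2.214, 0.006]
force: [-0.1, -0.0, -5.4]
opening: 0.0398
t: 22.85
tool_pos: [0.4813, 0.3218, 0.0471]
orientation: [2.227, 2.215, 0.004]
force: [0.8, 1.2, -4.9]
opening: 0.0396
[-0.6  0.4 -4.3] [0.4812 0.3219 0.0471]
[-0.6  0.4 -4.3] [0.4812 0.3219 0.0471]
[-0.6  0.4 -4.3] [0.4812 0.3219 0.0471]
[-0.6  0.4 -4.3] [0.4812 0.3219 0.0471]
```

View pics/s14.png

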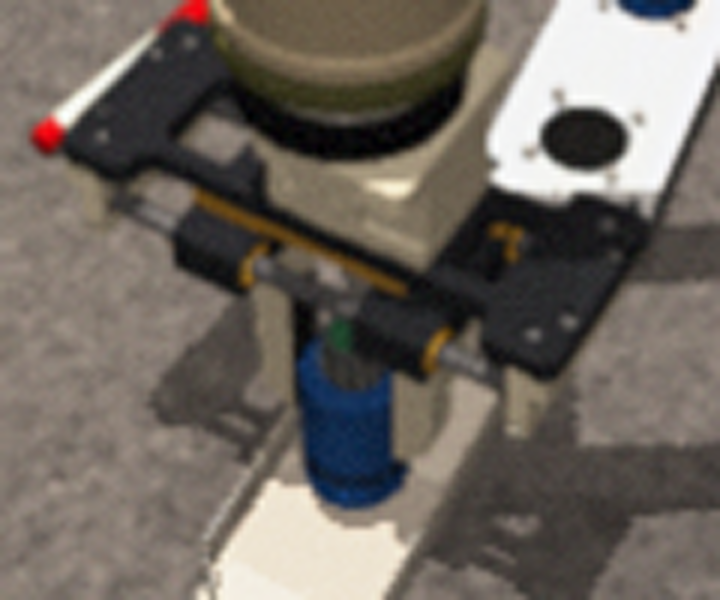

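```bash
python3 -m handwheel '0 0 -.012 0 0 0;0 0 -.022 0 0 0;0 0 -.031 0 0 0;0 0 -.031 0 0 0;0 0 -.031 0 0 0'
```

```text
t: 23.4
tool_pos: [0.4797, 0.3213, 0.0357]
orientation: [-2.227, -2.216, 0.001]
force: [0.7, -0.1, -4.9]
opening: 0.0402
```

```bash
python3 -m handwheel '0 0 -.003 0 0 0;0 0 -.006 0 0 0;0 0 -.006 0 0 0'
```

```text
t: 23.7
tool_pos: [0.4798, 0.3213, 0.034]
orientation: [-2.227, -2.216, 0.0]
force: [0.4, 0.1, -4.6]
opening: 0.0399
```

```bash
python3 -m handwheel '0 0 -.002 0 0 0;0 0 -.004 0 0 0;0 0 -.004 0 0 0'
```

```text
t: 24.0
tool_pos: [0.4801, 0.3214, 0.0336]
orientation: [2.227, 2.216, 0.0]
force: [-3.0, -1.7, 2.2]
opening: 0.0398
```

```bash
python3 -m handwheel '0 0 0 0 0 0;0 0 0 0 0 0;0 0 0 0 0 0;0 0 0 0 0 0;0 0 0 0 0 0' -0.4 20; python3 -m handwheel '0 0 .05 0 0 0;0 0 .15 0 0 0;0 0 .3 0 0 0;0 0 .45 0 0 0;0 0 .55 0 0 0';python3 -m handwheel '0 -.3 .1 0 0 0;0 -.45 .1 0 0 0;0 -.45 .1 0 0 0;0 -.45 .1 0 0 0'
python3 - <<'E'
from h import *
p,d=robot.read_camera("scene"); cv2.imwrite("pics/s15.png",cv2.resize(p[170:360,180:400],None,fx=3,fy=3,interpolation=2)[:,:,::-1])
T=wpose(); s=robot.read_state(); print(s["tool_pos"],s["opening"])
p,d=robot.read_camera("wrist"); cv2.imwrite("pics/w15.png",p[:,:,::-1])
pt,dt=robot.read_camera("top"); cv2.imwrite("pics/t15.png",pt[:,:,::-1]); 
P=cloud("top",dt); c=(.480,.3235); r=np.hypot(P[...,0]-c[0],P[...,1]-c[1])
for lo,hi,a,b in [(0,.009,.07,.1),(.013,.018,.05,.075)]:
    Q=P[(r>=lo)&(r<hi)&(P[...,2]>a)&(P[...,2]<b)]; print(len(Q),np.median(Q,0).round(4),Q.mean(0).round(4)) if len(Q) else print(0)
E
```

```text
t: 24.5
tool_pos: [0.48, 0.3215, 0.033]
orientation: [2.227, 2.216, 0.0]
force: [0.5, -0.8, -0.4]
opening: 0.065
t: 25.0
tool_pos: [0.481, 0.322, 0.2033]
orientation: [2.226, 2.215, 0.008]
force: [0.9, 0.2, 0.8]
opening: 0.0649
t: 25.4
tool_pos: [0.4808, 0.1828, 0.2308]
orientation: [2.229, 2.21, 0.004]
force: [-0.1, 0.7, -0.3]
opening: 0.0653
[0.48061184 0.18466276 0.23007897] 0.06502515496737031
0
0
```

View pics/s15.png

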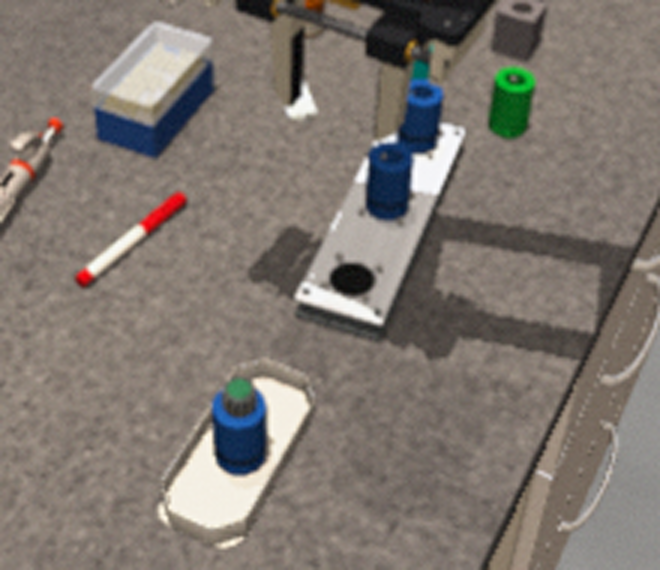

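View pics/w15.png

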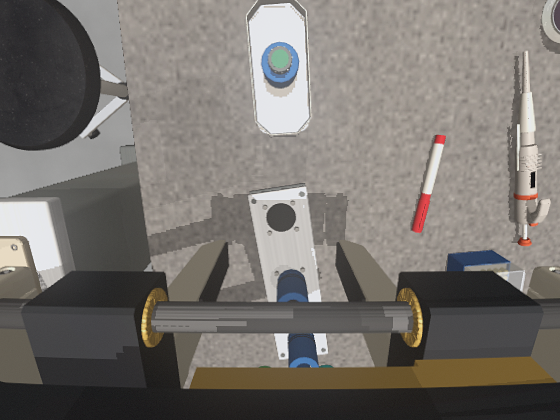

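View pics/t15.png

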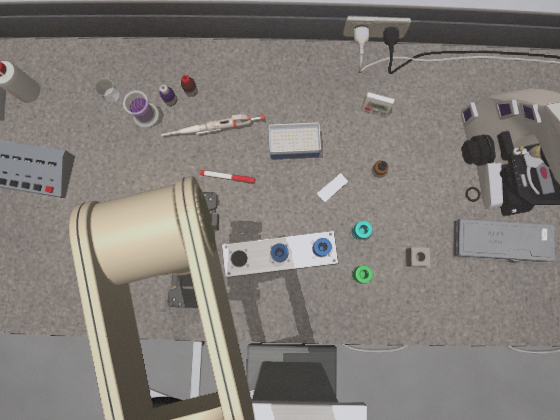

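```bash
python3 -m handwheel '0 0 0 0 0 0;0 0 0 0 0 0;0 0 0 0 0 0'; python3 - <<'E'
from h import *
T=wpose(); p,d=robot.read_camera("wrist"); P=cloud("wrist",d,T); c=(.480,.3213); r=np.hypot(P[...,0]-c[0],P[...,1]-c[1])
for lo,hi,a,b in [(0,.009,.07,.1),(.013,.018,.05,.072)]:
    Q=P[(r>=lo)&(r<hi)&(P[...,2]>a)&(P[...,2]<b)]; print(len(Q),np.median(Q,0).round(4))
print(robot.read_state()["force"].round(1),robot.close_job())
E
```

```text
t: 25.85
tool_pos: [0.4796, 0.1872, 0.2276]
orientation: [-2.225, -2.217, 0.001]
force: [0.6, -0.2, -0.0]
opening: 0.0651
291 [0.48   0.3215 0.0786]
469 [0.4801 0.3201 0.0604]
the job is handed in; nothing more can be done
[ 0.2  0.6 -0.2] None
```

The gauge fits fully in the leftmost adapter (nest on the +y side). The two now stand together, upright, in the steel tray, and I handed the job in at about 26 s.

- **Trials:** The adapter nearest the stand and the middle one both stopped the gauge at about 24 mm depth. The force rose to about 10 N there as the plate sank. The third took the whole pin. After releasing the gauge I pressed its head with the shut fingers, up to 9 N, and it was home at the expected height of 104 mm.
- **Transfer:** I gripped the adapter by its body and lowered it to contact in the tray, where the last reading was about 2 N, then let go and backed off.
- **Last checks:** The wrist depth put the head top 18.2 mm above the rim, against 18 mm nominal, with the adapter near the tray's centre. An earlier reading in the nest gave 18.8 mm, which is why I did the press check. The other two adapters stand in their nests. The bottle, slides, marker and look-alike adapters appear at the same pixels as at the start.
- **Check that failed:** The final height check from the top camera gave no reading, because the arm hid the tray. I relied on the wrist and scene cameras for that one.

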